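# Load the yellow gel cassette into the electrophoresis tank

### The job

Take the gel cassette with the yellow frame out of its stand and slide it upright down into the slot of the white electrophoresis tank, fully home on the slot's floor. Lower it in, do not drop it, let go of it there, and leave the blue and red cassettes standing where they are.

Things in the scene. Friction and masses are not known exactly. Their poses are not given: they have to be found in the camera images.
- yellow_centre (a point): gel cassette with a yellow frame: upright slab 12 mm thick (x), 80 wide (y), 110 tall (z up), about 0.14 kg; the point is its centre, half-way up. Front and back alike; plain yellow band over the top 34 mm, clear window below. It starts loose, upright in a fixed grey stand (60 x 112 mm, 36 high; slot 18 x 90 mm, 30 deep), its top 80 mm free.
- blue_centre (a point): gel cassette with a blue frame: upright slab 12 mm thick (x), 80 wide (y), 110 tall (z up), otherwise like the yellow one, in a like stand; the point is its centre. To be left alone.
- red_centre (a point): gel cassette with a red frame: upright slab 12 mm thick (x), 80 wide (y), 110 tall (z up), otherwise like the yellow one, in a like stand; the point is its centre. To be left alone.
- slot (a point): slot of the fixed white tank (100 x 136 mm, 62 high): the point is the centre of its mouth, level with the rim. x across the slot, y along it, z up. Mouth 36 x 104 mm, funnelling over 18 mm to a slot 16 x 104 mm; floor 54 mm below the point, so a cassette that is home has its centre 1 mm above the point. Tank and stands are in a row in any order, turned up to 20 degrees.
Mind the look-alikes: they are no part of the job. What is shaped like the part that bears slot but orange or pink is not meant.

How it is judged:
On the way:
1. the yellow cassette is lifted out of its stand (height (world z) of yellow_centre above 0.1 m), for 0.1 s.
At the end, for the whole second after the job is handed in: The yellow cassette stands at rest and released in the tank's slot: its centre within 12 mm across, 18 mm along and 9 mm in height of the mouth point (home is 1 mm above it), within 10 degrees of upright and of the slot's direction; the blue and red cassettes still stand in their places (x of yellow_centre in the frame of slot between -0.012 and 0.012 m and y of yellow_centre in the frame of slot between -0.018 and 0.018 m and z of yellow_centre in the frame of slot between -0.009 and 0.009 m and angle between yellow_centre's own z axis and vertical below 0.18 rad and angle between the x axis of yellow_centre and the x axis of slot, either way round below 0.18 rad and linear speed of yellow below 0.02 m/s and not (distance of blue_centre from where it was at the start of the episode above 0.025 m or angle between blue_centre's own z axis and vertical above 0.4 rad) and not (distance of red_centre from where it was at the start of the episode above 0.025 m or angle between red_centre's own z axis and vertical above 0.4 rad)); the robot touches nothing.
It fails at once if the blue cassette is moved by more than 25 mm or tipped over (distance of blue_centre from where it was at the start of the episode above 0.025 m or angle between blue_centre's own z axis and vertical above 0.4 rad).
It fails at once if the red cassette is moved by more than 25 mm or tipped over (distance of red_centre from where it was at the start of the episode above 0.025 m or angle between red_centre's own z axis and vertical above 0.4 rad).
It fails at once if the yellow cassette is dropped (falls free, out of the fingers, by more than about 40 mm) (contact force between the fingers and yellow below 0.2 N and linear speed of yellow above 0.9 m/s).
It also fails if it takes over 42 s, if anything falls off the work surface, if the arm or the gripper's body presses on something with over 40 N, if the wrist force passes 120 N, or if a joint passes its speed limit or range.

### The arm

A 6-joint arm with a two-finger parallel gripper is mounted at the origin on the work surface. World frame = base frame: x ahead of the robot, y to its left, z up, the work surface at z = 0. Lengths are in m, angles in rad, forces in N, time in s.
With the tool pointing down it reaches from about 0.275 to 0.85 m from the base axis. Payload 19 kg.
Tool frame: the origin (TCP) lies at the very end of the fingers, on their centre line; the grasp point (between the pads) lies 19 mm behind it (robot.pinch_z is the z of the grasp point in the tool frame, in m); z points along the fingers, y is the direction in which the jaws open and shut (so a half turn about z gives the same grasp; the last joint's range is limited). The gripper opens to 85 mm and grips with 20 to 120 N. Pads are 22 mm wide; open, the fingers measure 114 mm over their backs; the gripper's body (76 mm by 85 mm) begins 54 mm behind the grasp point. The pads swing forward as they close: fully open they stand 13 mm farther back than shut.
Start: joints at [-1.432, 0.15, 1.437, -0, 1.554, -0.134], TCP at [0.155, -0.554, 0.231] pointing down, gripper open.
Joint ranges: [-2.8, 2.8], [-0.68, 2.1], [0.12, 2.68], [-1.39, 4.53], [0.16, 2.79], [-2.81, 2.81]. Speed limits (rad/s): [1.89, 1.89, 2.22, 3.01, 3.01, 3.01].

### API

Orientations are given as a unit quaternion [x, y, z, w].
In Python, from rig import robot gives the robot as it stands. The module is installed in compiled form; this text tells all that it offers.
- The arm moves only by the tool apply_moves, never from a script. Its argument "deltas" is one flat list of numbers, 7 for each row, row after row: the opening, from -1 (shut) to 1 (fully open), then the shift along the world's x, y, z in cm, then the turn, a rotation vector about the world's x, y, z in rad. In form: [gripper, dx, dy, dz, wx, wy, wz, gripper, dx, dy, dz, wx, wy, wz, ...]. A call has 1 to 10 rows; each row shifts and turns the pose as measured when the row begins; what a row does not reach is not made up. A row lasts 1/10 s, in which the tool goes at most 50 mm and 8.59 degrees, less where a joint would pass 70% of its speed; a pose out of reach is approached as far as the arm can. A call is refused whole if a number of a shift passes 5 or a number of a turn 0.15, either way. A call with a gripper value outside its range is refused whole. The fingers move at their own pace and stop on an object; "grip_force" is the grip in N (left out, the last holds). Time passes only in rows, so rows that do not move let the fingers close. It gives the time, the measured TCP pose, the force and the opening at its end, in the units of the state.
- robot.sense(): the state, without advancing time (a new reading comes with each control period).
- robot.read_camera(name): name is "side" or "top"; returns a dict with "pixels" (384x512x3 uint8, red, green, blue), "mtx" (3x3 intrinsics, pixels), "k1" (the pictures are not rectified: a ray, as slopes to the right and down, at radius r is drawn at 1 + k1 r^2 times it, then the intrinsics apply), "world_to_cam" (4x4, takes a point from world to camera coordinates). Camera axes: x right, y down, z forward; pixel columns grow to the right and rows downward; lengths in m; the calibration is good to about 2 mm. A picture is of the moment at which its call begins. There is no depth.
- robot.finish_job(): hands the job in, once; it reports no verdict.
The state is a dict: "time_s": time; "joints": joint angles; "qvel": joint speeds; "joint_efforts": joint torques, N m; "tool_pos": TCP position; "tool_rot": TCP orientation; "wrist_force": force on the tool from outside, world axes, zero at the start; "torque": the same for the moment, N m; "width": finger opening in m.
Only numpy, scipy, OpenCV 4.12 (cv2) and the standard library are available. Lean on these libraries where they do the work, as an engineer would, in place of code of your own. Each camera call takes 0.05 s, during which the arm holds its last target. There are 200 camera calls.

## Working session

There is one attempt and no reset: what is moved stays moved. The work goes in short steps, Python scripts to look and compute and a tool call to move; the robot and the scene stay as the last step left them, time stands still between calls to the robot, and variables do not carry over. Pictures are saved under pics/ and viewed, about 8 in all and at most 12, crops included, and the job is handed in when it is done.

Besides the shell and the picture viewer there is one more tool, called after ">>>" by a JSON object that holds its "op" and its "data", one argument or row to a line. apply_moves: Moves the arm, as the interface text tells. Its arguments: {"type":"object","properties":{"deltas":{"type":"array"},"grip_force":{"type":"number"}},"required":["deltas"]}

```bash
mkdir -p pics
cat > h.py <<'E'
import numpy as np, cv2
from rig import robot
def grab(n):
    d=robot.read_camera(n); return d
def save(d,name,crop=None,s=1):
    p=d["pixels"][:,:,::-1]
    if crop: a,b,c,e=crop; p=p[b:e,a:c]
    cv2.imwrite("pics/"+name,cv2.resize(np.ascontiguousarray(p),None,fx=s,fy=s,interpolation=cv2.INTER_CUBIC))
def ray(d,uv):
    K=np.array(d["mtx"]);M=np.array(d["world_to_cam"])
    uv=np.atleast_2d(np.array(uv,float))
    q=cv2.undistortPoints(uv[:,None],K,np.array([d["k1"],0,0,0.]))[:,0]
    r=np.c_[q,np.ones(len(q))]@M[:3,:3]
    return -M[:3,:3].T@M[:3,3], r/np.linalg.norm(r,axis=1)[:,None]
def onz(d,uv,z):
    o,r=ray(d,uv); return o+r*((z-o[2])/r[:,2])[:,None]
def proj(d,P):
    K=np.array(d["mtx"]);M=np.array(d["world_to_cam"])
    return cv2.projectPoints(np.atleast_2d(np.array(P,float))[:,None],cv2.Rodrigues(M[:3,:3])[0],M[:3,3],K,np.array([d["k1"],0,0,0.]))[0][:,0]
E
python3 - <<'E'
from h import *
import pickle
t=grab("top");s=grab("side");pickle.dump((t,s),open("v0.pkl","wb"))
save(t,"top0.png",s=1.5);save(s,"side0.png",s=1.5)
for d in(t,s):print(ray(d,[[256,192]]),d["mtx"],d["k1"])
print(robot.sense(),robot.pinch_z)
E
```

```text
(array([ 0.3296541 , -0.05534923,  1.04080595]), array([[ 0.17279928,  0.01470319, -0.98484731]])) [[435.40809584   0.         254.03241961]
 [  0.         435.40809584 194.33889266]
 [  0.           0.           1.        ]] -0.11803752992607547
(array([0.38816796, 0.71901691, 0.71132363]), array([[ 0.09631094, -0.75801531, -0.64508681]])) [[414.04422398   0.         254.66695591]
 [  0.         414.04422398 189.98665121]
 [  0.           0.           1.        ]] -0.07243167986900483
{'time_s': 0.1, 'joints': array([-1.43199035e+00,  1.50939743e-01,  1.43793003e+00, -3.18491720e-05,
        1.55379557e+00, -1.34025005e-01]), 'qvel': array([ 0.00056613, -0.00138785, -0.00220076,  0.00095786,  0.00068925,
        0.0004284 ]), 'joint_efforts': array([ 7.53533619e-03, -7.14379478e+01, -5.71787024e+01,  2.25387098e-04,
        7.32072804e-03, -3.37872825e-05]), 'tool_pos': array([ 0.15486647, -0.55353312,  0.23075208]), 'tool_rot': array([ 9.90709647e-01,  1.35993044e-01, -1.72042171e-05, -5.36305959e-04]), 'wrist_force': array([-0.8297671 ,  0.77579247, -0.38164691]), 'torque': array([ 0.0249197 , -0.00339564,  0.02296063]), 'width': 0.08551788121740099} -0.0187
```

View pics/top0.png

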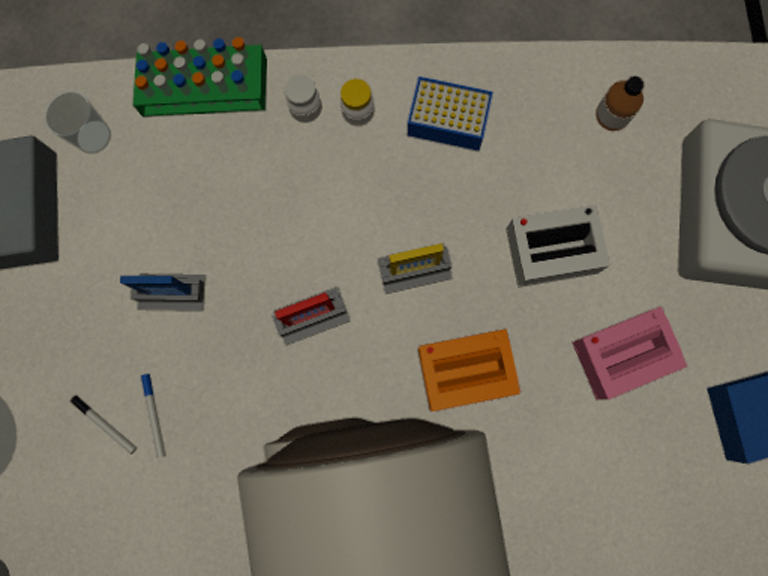

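View pics/side0.png

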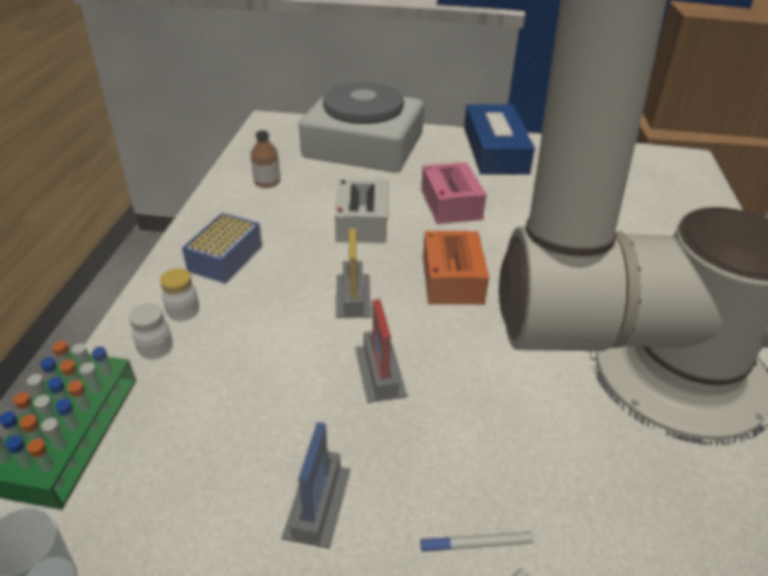

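The yellow cassette is at about (417,258) in the top view (1.5x picture) and (352,262) in the side view. Possible confusions are the yellow cap (355,93) and the yellow-dotted box (450,108). The white tank is at (558,245), with orange (468,370) and pink (630,352) as decoys. I choose the yellow-framed slab and the white tank, and check both in one crop.

Run:
```python
from h import *
import pickle
t,s=pickle.load(open("v0.pkl","rb"))
a=cv2.resize(t["pixels"][130:200,245:415,::-1],None,fx=4.5,fy=4.5,interpolation=cv2.INTER_CUBIC)
b=cv2.resize(s["pixels"][115:215,215:335,::-1],None,fx=2.6,fy=2.6,interpolation=cv2.INTER_CUBIC)
c=np.zeros((a.shape[0]+b.shape[0],a.shape[1],3),np.uint8);c[:a.shape[0]]=a;c[a.shape[0]:,:b.shape[1]]=b
cv2.imwrite("pics/crop1.png",c);print(c.shape)
for n,d in(("top",t),("side",s)):
    h=cv2.cvtColor(d["pixels"],cv2.COLOR_RGB2HSV)
    for nm,lo,hi in(("yel",(20,120,60),(32,255,255)),):
        m=cv2.inRange(h,lo,hi)
        k,l,st,ce=cv2.connectedComponentsWithStats(m)
        for i in range(1,k):
            if st[i,4]>40: print(n,nm,st[i],ce[i],cv2.boxPoints(cv2.minAreaRect(np.argwhere(l==i)[:,::-1].astype(np.float32))).round(1).tolist())
```

```text
(575, 765, 3)
top yel [227  52  20  21 317] [236.47003155  61.82334385] [[224.0, 56.0], [243.1999969482422, 49.599998474121094], [249.10000610351562, 67.30000305175781], [229.89999389648438, 73.69999694824219]]
top yel [259 162  37  13 202] [277.13861386 168.24752475] [[258.70001220703125, 169.6999969482422], [294.3999938964844, 161.5], [295.6000061035156, 166.89999389648438], [259.8999938964844, 175.0]]
top yel [262 172  29  11  77] [276.48051948 178.14285714] [[262.0, 177.0], [290.0, 172.0], [291.0, 177.5], [263.0, 182.5]]
side yel [233 153   4  20  63] [234.74603175 161.68253968] [[233.0, 153.0], [236.0, 153.0], [236.0, 172.0], [233.0, 172.0]]
side yel [108 180  18  13 189] [116.46560847 185.83597884] [[108.0, 180.0], [125.0, 180.0], [125.0, 192.0], [108.0, 192.0]]
```

View pics/crop1.png

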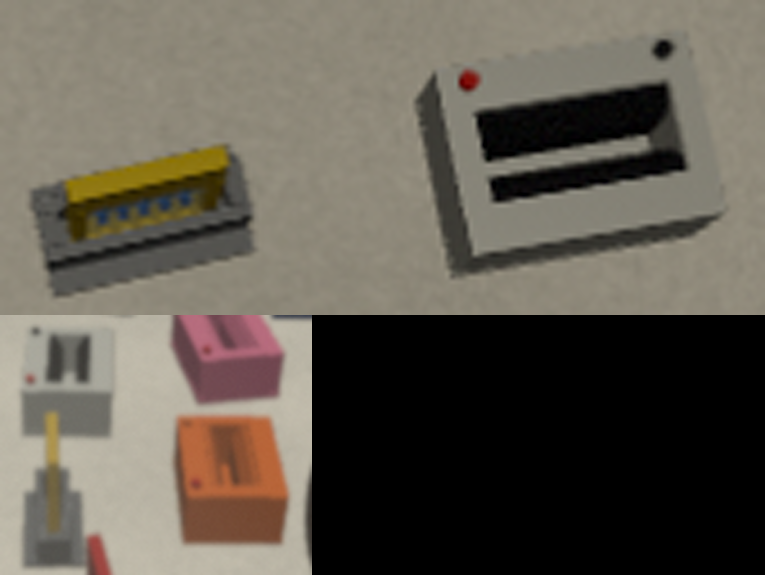

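The crop shows the yellow cassette (top face from (65,182) to (230,168) in the crop) and the white tank, whose mouth corners are (474,113), (666,82), (688,170) and (492,203). I now turn these into world points.

Run:
```python
from h import *
import pickle
t,s=pickle.load(open("v0.pkl","rb"))
def cr(p): return np.array(p,float)/4.5+[245,130]-0.4
def quad(P,n):
    c=P.mean(0); e=(P[1]-P[0]+P[2]-P[3])/2; f=(P[3]-P[0]+P[2]-P[1])/2
    print(n,c.round(4),"len",np.linalg.norm(e).round(4),np.linalg.norm(f).round(4),"yaw of long from -y",np.degrees(np.arctan2(e[0],-e[1])).round(2), np.degrees(np.arctan2(-f[1],-f[0])).round(2)); return c
m=quad(onz(t,cr([(474,113),(666,82),(688,170),(492,203)]),.062),"mouth")
tk=quad(onz(t,cr([(438,72),(684,34),(722,212),(475,256)]),.062),"tanktop")
# fitted colour masks
h=cv2.cvtColor(t["pixels"],cv2.COLOR_RGB2HSV)
M=cv2.inRange(h,(20,120,60),(32,255,255));k,l,st,ce=cv2.connectedComponentsWithStats(M)
for i in range(1,k):
    if st[i,4]>40 and abs(ce[i,0]-277)<3 and ce[i,1]<172:
        b=cv2.boxPoints(cv2.minAreaRect(np.argwhere(l==i)[:,::-1].astype(np.float32)))
        b=b[np.argsort(b[:,0])]; a=b[:2][np.argsort(b[:2,1])]; c=b[2:][np.argsort(b[2:,1])]
        quad(onz(t,[a[0],c[0],c[1],a[1]],.116),"ytop rect"); print(onz(t,ce[i],.116))
y=quad(onz(t,cr([(65,182),(226,147),(231,166),(70,206)]),.116),"ytop hand")
st=quad(onz(t,cr([(32,188),(230,143),(250,215),(52,262)]),.036),"stand")
for n,P in(("m",m),("y",y),("st",st),("tk",tk)): print(n,proj(s,P).round(1), ((proj(s,P)[0]-[215,115])*2.6+[0,315]).round(0))
```

```text
mouth [ 0.5666 -0.3151  0.062 ] len 0.1035 0.0479 yaw of long from -y 8.05 8.32
tanktop [ 0.5662 -0.3151  0.062 ] len 0.1315 0.0971 yaw of long from -y 8.12 7.35
ytop rect [ 0.5431 -0.0889  0.116 ] len 0.0799 0.0121 yaw of long from -y 11.49 10.6
[[ 0.54310121 -0.08880572  0.116     ]]
ytop hand [ 0.5424 -0.0896  0.116 ] len 0.0801 0.0109 yaw of long from -y 11.8 10.93
stand [ 0.5467 -0.0884  0.036 ] len 0.1068 0.0405 yaw of long from -y 11.74 13.16
m [[241.9 130.6]] [ 70. 356.]
y [[235.9 160.7]] [ 54. 434.]
st [[234.6 186.1]] [ 51. 500.]
tk [[242.  130.6]] [ 70. 356.]
```

>>> {"op": "apply_moves", "data": {
  "deltas": [1,1.94,2.32,0,0,0,0.075,1,1.94,2.32,0,0,0,0.075,1,1.94,2.32,0,0,0,0.075,1,1.94,2.32,0,0,0,0.075,1,1.94,2.32,0,0,0,0.075,1,1.94,2.32,0,0,0,0.075,1,1.94,2.32,0,0,0,0.075,1,1.94,2.32,0,0,0,0.075,1,1.94,2.32,0,0,0,0.075,1,1.94,2.32,0,0,0,0.075]
}}

```text
time_s: 1.1
tool_pos: [0.3518, -0.313, 0.2269]
tool_rot: [0.866, 0.499, -0.001, -0.003]
wrist_force: [-0.7, 0.2, -0.2]
width: 0.0854
```

>>> {"op": "apply_moves", "data": {
  "deltas": [1,1.94,2.32,0,0,0,0.075,1,1.94,2.32,0,0,0,0.075,1,1.94,2.32,0,0,0,0.075,1,1.94,2.32,0,0,0,0.075,1,1.94,2.32,0,0,0,0.075,1,1.94,2.32,0,0,0,0.075,1,1.94,2.32,0,0,0,0.075,1,1.94,2.32,0,0,0,0.075,1,1.94,2.32,0,0,0,0.075,1,0,0,0,0,0,0]
}}

```text
time_s: 2.1
tool_pos: [0.5329, -0.0908, 0.2245]
tool_rot: [0.639, 0.769, -0.003, -0.005]
wrist_force: [-0.7, -0.5, -0.6]
width: 0.0848
```

```bash
cat >> h.py <<'E'
from scipy.spatial.transform import Rotation as R
def go(tgt,yaw):
    """print remaining shift (cm) and rotation vector so that tool points down with tool y at yaw (deg)"""
    s=robot.sense(); a=np.radians(yaw); y=np.array([np.cos(a),np.sin(a),0]); z=np.array([0,0,-1.]); x=np.cross(y,z)
    w=(R.from_matrix(np.c_[x,y,z])*R.from_quat(s["tool_rot"]).inv()).as_rotvec()
    print("t",s["time_s"],"pos",s["tool_pos"].round(4),"d cm",((np.array(tgt)-s["tool_pos"])*100).round(2),"w",w.round(4),"F",s["wrist_force"].round(1),"wid",s["width"].round(4),"j",s["joints"].round(2))
E
python3 -c "
from h import *
go([.543,-.089,.080],11.5)"
```

```text
Traceback (most recent call last):
  File "h.py", line 25, in go
    print("t",s["time_s"],"pos",s["tool_pos"].round(4),"d cm",((np.array(tgt)-s["tool_pos"])*100).round(2),"w",w.round(4),"F",s["wrist_force"].round(1),"wid",s["width"].round(4),"j",s["joints"].round(2))
                                                                                                                                                              ^^^^^^^^^^^^^^^^
AttributeError: 'float' object has no attribute 'round'
```

```bash
sed -i 's/s\["width"\].round(4)/round(s["width"],4)/' h.py
python3 -c "
from h import *
go([.543,-.089,.080],11.5)"
```

```text
t 2.1 pos [ 0.5329 -0.0908  0.2245] d cm [  1.01   0.18 -14.45] w [-0.0015 -0.0106  0.0161] F [-0.7 -0.5 -0.6] wid 0.0848 j [-0.31  0.09  1.52 -0.    1.54 -0.49]
```

>>> {"op": "apply_moves", "data": {
  "deltas": [1,1,0.18,0,-0.0015,-0.0106,0.016,1,0,0,-2,0,0,0,1,0,0,-2,0,0,0,1,0,0,-2,0,0,0,1,0,0,-2,0,0,0,1,0,0,0,0,0,0]
}}

```text
time_s: 2.7
tool_pos: [0.5442, -0.0911, 0.1416]
tool_rot: [0.633, 0.774, 0.001, 0.002]
wrist_force: [-0.4, -0.3, 1.1]
width: 0.0855
```

```bash
python3 -c "
from h import *
go([.543,-.089,.080],11.5)
t=grab('top');s=grab('side')
a=cv2.resize(t['pixels'][120:220,200:330,::-1],None,fx=3,fy=3);b=cv2.resize(s['pixels'][80:220,170:300,::-1],None,fx=3,fy=3)
c=np.zeros((420,780,3),np.uint8);c[:300,:390]=a;c[:,390:]=b;cv2.imwrite('pics/c2.png',c)"
```

```text
t 2.7 pos [ 0.5442 -0.0911  0.1416] d cm [-0.12  0.21 -6.16] w [0.001  0.0032 0.0017] F [-0.4 -0.3  1.1] wid 0.0855 j [-0.31  0.15  1.63  0.    1.37 -0.5 ]
```

View pics/c2.png

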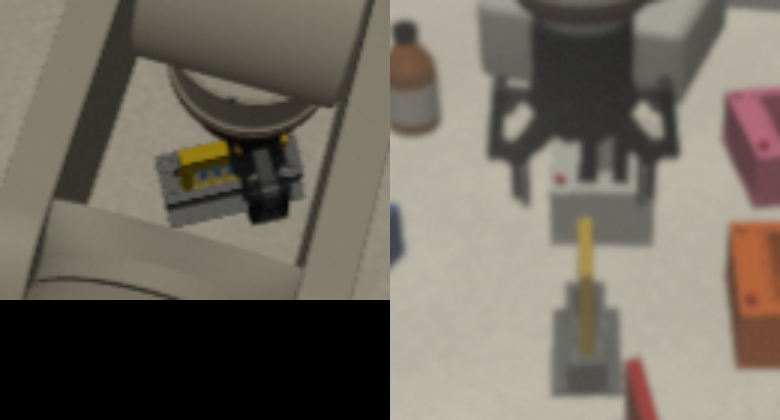

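The side view shows the fingers at columns 520 and 645, straddling the cassette at 586, so it is centred. I descend and grip.

>>> {"op": "apply_moves", "data": {
  "deltas": [1,-0.1,0.2,-1.5,0,0.003,0,1,0,0,-1.5,0,0,0,1,0,0,-1.5,0,0,0,1,0,0,-1.5,0,0,0,1,0,0,0,0,0,0],
  "grip_force": 45
}}

```text
time_s: 3.3
tool_pos: [0.5452, -0.09, 0.0827]
tool_rot: [0.634, 0.774, 0.001, 0.004]
wrist_force: [-0.2, 0.9, -0.2]
width: 0.085
```

>>> {"op": "apply_moves", "data": {
  "deltas": [-1,0,0,0,0,0,0,-1,0,0,0,0,0,0,-1,0,0,0,0,0,0,-1,0,0,0,0,0,0,-1,0,0,0,0,0,0,-1,0,0,0,0,0,0,-1,0,0,0,0,0,0,-1,0,0,0,0,0,0,-1,0,0,0,0,0,0,-1,0,0,0,0,0,0]
}}

```text
time_s: 4.3
tool_pos: [0.5461, -0.0902, 0.0848]
tool_rot: [0.634, 0.774, 0.002, 0.005]
wrist_force: [0.0, -0.6, -1.3]
width: 0.011
```

```bash
python3 -c "
from h import *
go([.543,-.089,.080],11.5)"
```

```text
t 4.3 pos [ 0.5461 -0.0902  0.0848] d cm [-0.31  0.12 -0.48] w [0.0043 0.0105 0.0021] F [ 0.  -0.6 -1.3] wid 0.011 j [-0.3   0.19  1.69 -0.    1.24 -0.5 ]
```

>>> {"op": "apply_moves", "data": {
  "deltas": [-1,0,0,1,0,0,0,-1,0,0,1,0,0,0,-1,0,0,1,0,0,0,-1,0,0,1,0,0,0,-1,0,0,1,0,0,0,-1,0,0,1,0,0,0,-1,0,0,1,0,0,0,-1,0,0,1,0,0,0,-1,0,0,1,0,0,0,-1,0,0,0,0,0,0]
}}

```text
time_s: 5.3
tool_pos: [0.5464, -0.0903, 0.1848]
tool_rot: [0.634, 0.774, 0.002, 0.007]
wrist_force: [0.0, -0.3, -1.4]
width: 0.0111
```

```bash
python3 -c "
from h import *
go([.5664,-.3151,.18],8.1)"
```

```text
t 5.3 pos [ 0.5464 -0.0903  0.1848] d cm [  2.   -22.48  -0.48] w [ 0.0055  0.0128 -0.0572] F [ 0.  -0.3 -1.4] wid 0.0111 j [-0.3   0.12  1.57 -0.    1.44 -0.5 ]
```

>>> {"op": "apply_moves", "data": {
  "deltas": [-1,0.22,-2.5,0,0.0006,0.0014,-0.0064,-1,0.22,-2.5,0,0.0006,0.0014,-0.0064,-1,0.22,-2.5,0,0.0006,0.0014,-0.0064,-1,0.22,-2.5,0,0.0006,0.0014,-0.0064,-1,0.22,-2.5,0,0.0006,0.0014,-0.0064,-1,0.22,-2.5,0,0.0006,0.0014,-0.0064,-1,0.22,-2.5,0,0.0006,0.0014,-0.0064,-1,0.22,-2.5,0,0.0006,0.0014,-0.0064,-1,0.22,-2.5,0,0.0006,0.0014,-0.0064,-1,0,0,0,0,0,0]
}}

```text
time_s: 6.3
tool_pos: [0.565, -0.3231, 0.1809]
tool_rot: [0.656, 0.755, -0.0, -0.003]
wrist_force: [0.3, 0.1, -1.3]
width: 0.0116
```

```bash
python3 -c "
from h import *
go([.5664,-.3161,.18],8.1)"
```

```text
t 6.3 pos [ 0.565  -0.3231  0.1809] d cm [ 0.14  0.7  -0.09] w [-0.0035 -0.0047  0.0006] F [ 0.3  0.1 -1.3] wid 0.0116 j [-0.64  0.33  1.32 -0.    1.5  -0.78]
```

>>> {"op": "apply_moves", "data": {
  "deltas": [-1,0.14,0.7,0,-0.0035,-0.0047,0,-1,0,0,0,0,0,0]
}}

```text
time_s: 6.5
tool_pos: [0.5662, -0.3154, 0.1798]
tool_rot: [0.656, 0.755, 0.0, -0.001]
wrist_force: [-0.2, -1.1, -1.2]
width: 0.0111
```

```bash
python3 -c "
from h import *
go([.5664,-.3161,.18],8.1)
t=grab('top');s=grab('side')
import pickle;pickle.dump((t,s),open('v3.pkl','wb'))
a=cv2.resize(t['pixels'][120:200,320:420,::-1],None,fx=3.8,fy=3.8);b=cv2.resize(s['pixels'][60:180,190:290,::-1],None,fx=4,fy=4)
c=np.zeros((480,780,3),np.uint8);c[:304,:380]=a;c[:,380:]=b;cv2.imwrite('pics/c3.png',c)"
```

```text
t 6.5 pos [ 0.5662 -0.3154  0.1798] d cm [ 0.02 -0.07  0.02] w [-0.0011 -0.001   0.0015] F [-0.2 -1.1 -1.2] wid 0.0111 j [-0.63  0.32  1.33  0.    1.49 -0.77]
```

View pics/c3.png

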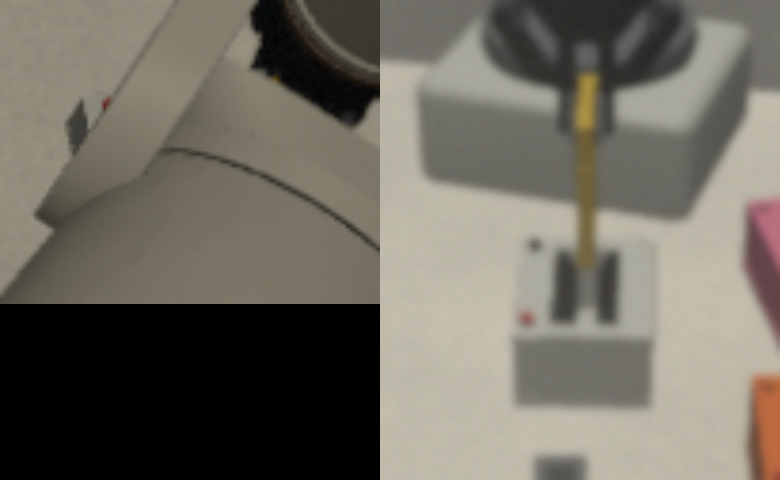

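The side view shows the cassette upright at column 586 over the slot's light strip at about 587. I lower it, then check the force.

>>> {"op": "apply_moves", "data": {
  "deltas": [-1,0,0,-1,0,0,0,-1,0,0,-1,0,0,0,-1,0,0,-1,0,0,0,-1,0,0,-1,0,0,0,-1,0,0,-0.8,0,0,0,-1,0,0,0,0,0,0]
}}

```text
time_s: 7.2
tool_pos: [0.5659, -0.3137, 0.127]
tool_rot: [0.655, 0.756, -0.0, -0.001]
wrist_force: [-0.7, 0.1, -1.2]
width: 0.0113
```

```bash
python3 -c "
from h import *
go([.5664,-.3161,.087],8.1)"
```

```text
t 7.2 pos [ 0.5659 -0.3137  0.127 ] d cm [ 0.05 -0.24 -4.  ] w [-0.0016 -0.0019 -0.0009] F [-0.7  0.1 -1.2] wid 0.0113 j [-0.63  0.35  1.4   0.    1.39 -0.77]
```

>>> {"op": "apply_moves", "data": {
  "deltas": [-1,0.05,-0.2,-0.5,0,0,0,-1,0,0,-0.5,0,0,0,-1,0,0,-0.5,0,0,0,-1,0,0,0,0,0,0]
}}

```text
time_s: 7.6
tool_pos: [0.5666, -0.3162, 0.111]
tool_rot: [0.655, 0.755, -0.0, -0.001]
wrist_force: [-0.3, 0.7, -1.9]
width: 0.0112
```

```bash
python3 -c "
from h import *
go([.5664,-.3161,.087],8.1)"
```

```text
t 7.6 pos [ 0.5666 -0.3162  0.111 ] d cm [-0.02  0.01 -2.4 ] w [-0.0012 -0.0014 -0.0006] F [-0.3  0.7 -1.9] wid 0.0112 j [-0.63  0.37  1.41  0.    1.36 -0.77]
```

It has entered the slot proper with no contact force, so I continue down.

>>> {"op": "apply_moves", "data": {
  "deltas": [-1,0,0,-0.5,0,0,0,-1,0,0,-0.5,0,0,0,-1,0,0,-0.5,0,0,0,-1,0,0,-0.4,0,0,0,-1,0,0,0,0,0,0]
}}

```text
time_s: 8.1
tool_pos: [0.5667, -0.3162, 0.0906]
tool_rot: [0.655, 0.756, -0.0, -0.001]
wrist_force: [-0.1, -0.1, -1.2]
width: 0.0111
```

>>> {"op": "apply_moves", "data": {
  "deltas": [-1,0,0,-0.2,0,0,0,-1,0,0,-0.1,0,0,0]
}}

```text
time_s: 8.3
tool_pos: [0.5668, -0.3163, 0.0875]
tool_rot: [0.655, 0.756, 0.0, -0.001]
wrist_force: [-0.4, -0.3, -1.5]
width: 0.0113
```

```bash
python3 -c "
from h import *
go([.5664,-.3161,.087],8.1)"
```

```text
t 8.3 pos [ 0.5668 -0.3163  0.0875] d cm [-0.04  0.02 -0.05] w [-0.0007 -0.0009 -0.0007] F [-0.4 -0.3 -1.5] wid 0.0113 j [-0.63  0.38  1.44  0.    1.32 -0.77]
```

>>> {"op": "apply_moves", "data": {
  "deltas": [-1,0,0,-0.1,0,0,0,-1,0,0,-0.1,0,0,0]
}}

```text
time_s: 8.5
tool_pos: [0.5672, -0.3163, 0.0869]
tool_rot: [0.655, 0.756, 0.0, 0.0]
wrist_force: [-4.3, 5.2, 15.2]
width: 0.0112
```

>>> {"op": "apply_moves", "data": {
  "deltas": [-1,0,0,-0.1,0,0,0]
}}

```text
time_s: 8.6
tool_pos: [0.5673, -0.3164, 0.0869]
tool_rot: [0.655, 0.756, 0.0, 0.001]
wrist_force: [-3.9, 1.9, 7.8]
width: 0.0114
```

There is floor contact (+15 N) exactly at the predicted height of 0.087. I release and retreat.

>>> {"op": "apply_moves", "data": {
  "deltas": [1,0,0,0,0,0,0,1,0,0,0,0,0,0,1,0,0,0,0,0,0,1,0,0,0,0,0,0,1,0,0,0,0,0,0,1,0,0,0,0,0,0,1,0,0,0,0,0,0,1,0,0,0,0,0,0]
}}

```text
time_s: 9.4
tool_pos: [0.5677, -0.3166, 0.0874]
tool_rot: [0.655, 0.756, 0.0, 0.001]
wrist_force: [-0.6, 0.3, -0.8]
width: 0.0854
```

>>> {"op": "apply_moves", "data": {
  "deltas": [1,0,0,1,0,0,0,1,0,0,2,0,0,0,1,0,0,2,0,0,0,1,0,0,2,0,0,0,1,0,0,2,0,0,0,1,0,0,2,0,0,0,1,0,0,2,0,0,0,1,0,0,2,0,0,0]
}}

```text
time_s: 10.2
tool_pos: [0.5662, -0.3156, 0.2457]
tool_rot: [0.655, 0.756, 0.0, 0.0]
wrist_force: [0.5, 0.6, -0.8]
width: 0.0853
```

>>> {"op": "apply_moves", "data": {
  "deltas": [1,-3,-2.5,0,0,0,0,1,-3,-2.5,0,0,0,0,1,-3,-2.5,0,0,0,0,1,-3,-2.5,0,0,0,0,1,-3,-2.5,0,0,0,0,1,-3,-2.5,0,0,0,0,1,-3,-2.5,0,0,0,0,1,-3,-2.5,0,0,0,0,1,-3,-2.5,0,0,0,0,1,0,0,0,0,0,0]
}}

```text
time_s: 11.2
tool_pos: [0.2856, -0.5465, 0.2589]
tool_rot: [0.654, 0.757, -0.001, 0.006]
wrist_force: [0.4, -0.2, 0.1]
width: 0.0856
```

```bash
python3 -c "
from h import *
t=grab('top');s=grab('side')
import pickle;pickle.dump((t,s),open('v4.pkl','wb'))
a=cv2.resize(t['pixels'][125:215,70:420,::-1],None,fx=2.2,fy=2.2);b=cv2.resize(s['pixels'][80:220,190:330,::-1],None,fx=2.8,fy=2.8)
c=np.zeros((590,770,3),np.uint8);c[:198]=a;c[198:,:392]=b;e=cv2.resize(t['pixels'][130:200,335:415,::-1],None,fx=4.7,fy=4.7);c[198:198+e.shape[0],394:]=e;cv2.imwrite('pics/c4.png',c)
h=cv2.cvtColor(t['pixels'],cv2.COLOR_RGB2HSV)
M=cv2.inRange(h,(20,120,60),(32,255,255));k,l,st,ce=cv2.connectedComponentsWithStats(M)
for i in range(1,k):
    if st[i,4]>40 and ce[i,1]>100:
        b=cv2.boxPoints(cv2.minAreaRect(np.argwhere(l==i)[:,::-1].astype(np.float32)))
        print(onz(t,b,.118).round(4).tolist(),onz(t,ce[i],.118))
v=pickle.load(open('v0.pkl','rb'))
for d in (v[0],t):
  h=cv2.cvtColor(d['pixels'],cv2.COLOR_RGB2HSV)
  for lo,hi in(((105,140,40),(125,255,255)),((172,150,60),(180,255,255))):
    k,l,st,ce=cv2.connectedComponentsWithStats(cv2.inRange(h,lo,hi))
    print([(st[i,4],ce[i].round(1)) for i in range(1,k) if st[i,4]>60 and 170<ce[i,1]<230 and ce[i,0]<300])
go([0,0,0],0)"
```

```text
[[0.5595, -0.2493, 0.118], [0.5896, -0.3493, 0.118], [0.5673, -0.3545, 0.118], [0.5376, -0.2548, 0.118]] [[ 0.56357608 -0.30525414  0.118     ]]
[(np.int32(173), array([ 97.2, 186. ]))]
[]
[(np.int32(173), array([ 97.2, 186. ]))]
[]
t 11.3 pos [ 0.2884 -0.5445  0.2591] d cm [-28.84  54.45 -25.91] w [ 0.01    0.0091 -0.1481] F [ 0.2 -0.1 -0.3] wid 0.0854 j [-1.21  0.22  1.3   0.01  1.61 -1.36]
```

View pics/c4.png

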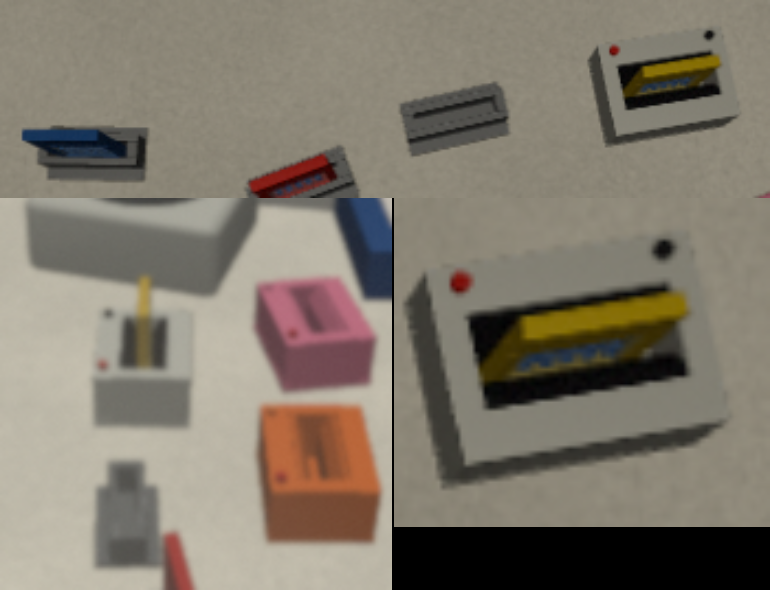

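The last picture shows the cassette upright in the white tank's slot, with its top face at about (520–688, 292–342) in the crop. I check that face numerically and check whether blue or red changed, then hand in.

```bash
python3 -c "
from h import *
import pickle
t=pickle.load(open('v4.pkl','rb'))[0];t0=pickle.load(open('v0.pkl','rb'))[0]
p=(np.array([(525,318),(685,292),(688,315),(520,342)],float)-[394,198])/4.7+[335,130]-.4
P=onz(t,p,.118);c=P.mean(0);e=P[1]-P[0]+P[2]-P[3];a=np.radians(8.1)
d=c[:2]-[.5664,-.3151]
print(c,'len',np.linalg.norm(e)/2,'yaw',np.degrees(np.arctan2(e[0],-e[1])),'across/along',d@[np.cos(a),np.sin(a)],d@[-np.sin(a),np.cos(a)])
D=np.abs(t['pixels'].astype(int)-t0['pixels']).max(2)
print('blue diff',(D[175:215,75:140]>40).sum(),'red diff',(D[185:235,180:235]>40).sum())
"
```

```text
[ 0.56682114 -0.31434003  0.118     ] len 0.07935062245467484 yaw 7.927094917526283 across/along 0.0005240234282098972 0.0006930489562940123
blue diff 0 red diff 0
```

```bash
python3 -c "
from rig import robot
print(robot.finish_job())"
```

```text
the job is handed in; nothing more can be done
None
```

I moved the yellow cassette from its stand into the white tank's slot, lowered it to the floor, released it and handed the job in, after about 11 s of robot time. The hand-in reports no verdict.

- **Seating:** Contact with the floor came at a tool height of 0.087 m, as predicted, with about 15 N at the wrist.
- **Final position:** In the last picture the cassette's top face, taken at its home height of 0.118 m, is about 0.5 mm across and 0.7 mm along from the slot centre. It is turned 7.9°, against 8.1° for the tank, and looks upright in the side view.
- **Blue and red cassettes:** No pixels around either one changed in the top view between the first and last pictures. The gripper ended clear of everything.
- **Checks that disagreed:** The tank's mouth measured about 48 mm across, not the stated 36 mm, but its centre matched the tank outline and the side view to within about 1 mm. My automatic yellow mask merged the cassette's face and top at the end, so I read the top-face corners by eye for the final position. The red colour mask found nothing, so I relied on the picture comparison there.

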